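Seat the paste stencil on its pins and latch it

ROBOT

A 6-joint arm with a two-finger parallel gripper is mounted at the origin on a cart in front of the work surface, level with it; the furniture and walls round the work are solid. World frame = base frame: x ahead of the robot, y to its left, z up, the work surface at z = 0. Lengths are in m, angles in rad, forces in N, time in s.
With the tool pointing down it reaches from about 0.375 to 0.9 m from the base axis. Payload 3.1 kg.
Tool frame: the origin (TCP) lies midway between the tips of the shut fingers; the grasp point (between the pads) lies 19 mm behind it; x points along the fingers, y is the direction in which the jaws open and shut, and the axes are right-handed (so a half turn about x gives the same grasp; the last joint's range is limited). The gripper opens to 85 mm and grips with 20 to 120 N. Pads are 22 mm wide; open, the fingers measure 114 mm over their backs; the gripper's body (76 mm by 85 mm) begins 54 mm behind the grasp point. The pads swing forward as they close: fully open they stand 13 mm farther back than shut.
Start: joints at [1.111, 0.527, 1.433, -0, 1.181, -0.178], TCP at [0.174, 0.6, 0.231] pointing down, gripper open.
Joint ranges: [-3.08, 3.08], [-0.75, 2.2], [0.22, 2.44], [-1.43, 4.57], [0, 2.65], [-2.85, 2.85]. Speed limits (rad/s): [2.79, 2.79, 3.14, 3.14, 3.14, 3.14].

INTERFACE

Orientations are given as a unit quaternion [x, y, z, w].
In Python, from station import manip gives the robot as it stands.
- The arm moves only by the tool carry_out, never from a script. Its argument "commands" is a list that holds one entry, the list of rows, each a list of 7 numbers: the shift along the tool's x, y, z in units of 25 mm (1.0 is 25 mm), then the turn, a rotation vector about the tool's x, y, z in units of 5 degrees (1.0 is 5 degrees), then the finger opening in mm, from 0 to 85.4. A call has exactly 5 rows; each row is the pose to reach, as a shift and turn from the pose commanded when the call began, along the tool's axes at that moment; what a row does not reach only later rows make up. A row lasts 1/10 s, in which the tool goes at most 50 mm and 8.59 degrees, less where a joint would pass 70% of its speed; a pose out of reach is approached as far as the arm can. A call with a gripper value outside its range is refused whole. The fingers move at their own pace and stop on an object; "force" is the grip in N (left out, the last holds). Time passes only in rows, so rows that repeat a pose let the fingers close, or fill a call up. It gives the time, the measured TCP pose, the force and the opening at its end, in the units of the state.
- manip.sense(): the state, without advancing time (a new reading comes with each control period).
- manip.snapshot(name): name is "side" or "top"; returns a dict with "image" (384x512x3 uint8, red, green, blue), "fx", "fy", "cx", "cy" (pixels), "rvec" (rotation vector, rad) and "tvec" (3), from world to camera coordinates, as OpenCV has them. Camera axes: x right, y down, z forward; pixel columns grow to the right and rows downward; lengths in m; the calibration is good to about 2 mm. A picture is of the moment at which its call begins. There is no depth.
- manip.sign_off(): hands the job in, once; it reports no verdict.
The state is a dict: "t": time; "q": joint angles; "qd": joint speeds; "tau": joint torques, N m; "tcp_pos": TCP position; "tool_rot": TCP orientation; "force": force on the tool from outside, world axes, zero at the start; "ft_torque": the same for the moment, N m; "finger_gap": opening from 0.0 (shut) to 1.0 (fully open).
Only numpy, scipy, OpenCV 4.12 (cv2) and the standard library are available. Lean on these libraries where they do the work, as an engineer would, in place of code of your own. Each camera call takes 0.05 s, during which the arm holds its last target.

TASK

The stencil plate on the solder-paste jig lies crooked, riding up on the jig's two locating pins. Nudge it sideways with the fingertips until its round hole and its slot drop over the two pins and it lies flat on the jig, then push the turn-catch round, as far as it goes, so that its arm lies over the plate. Only push: do not pick the plate up, and leave the things standing around in their places.

Things in the scene. Friction and masses are not known exactly. Their poses are not given: they have to be found in the camera images.
- jig: dark steel jig base, fixed to the bench; deck 100 x 100 mm, top 24 mm above the bench, a rear lug 60 mm wide reaching to x = +90 mm. Origin on the bench under the deck's middle; x points away from the robot to pins and catch, y left, z up
- pin_left (a point): foot (axis, deck height) of the left steel pin, x = +30, y = +42 mm of the jig: 8 mm thick for 4 mm, then tapering to a 3 mm tip 10 mm above the deck
- pin_right (a point): foot (axis, deck height) of the right pin, alike, at x = +30, y = -42 mm of the jig
- plate: aluminium plate 120 x 120 x 8 mm, 0.22-0.37 kg, with a window of thin perforated steel. Origin mid underside; x to the edge with the holes, y left. Starts tilted 7 deg, far side on the pin tips, shifted 11-20 mm to jig -x, up to 13 mm in y, yawed up to 0.12 rad. Seated: origin over the jig's at deck height, axes alike, overhanging the deck 10 mm at front, left and right (room for a fingertip)
- round_hole (a point): round hole through the plate, 10 mm wide, for the left pin: its centre at the plate's underside, at x = +30, y = +42 mm of the plate
- slot_hole (a point): slot through the plate, 10 mm in x by 13 mm in y, for the right pin: its centre at the plate's underside, at x = +30, y = -42 mm of the plate
- catch_pivot (a point): point on the catch's upright turning axis at deck height: x = +72, y = 0 of the jig
- catch_stud (a point): middle of the catch's upright finger stud, 12 mm thick, top 11 mm above this point, arm's upper side 11 mm below it. It stands 42 mm from the turning axis near the end of a flat arm, 14 mm wide, 53 mm long, which turns 1.5 mm above a seated plate (33.5-39.5 mm above the bench) and is blocked by an unseated one
- catch (a joint): angle of the turn-catch: 0 = swung back clear of the plate, arm to the left and 20 deg to the rear; grows counter-clockwise from above; 1.92 = its stop, arm along the jig's -x over the middle of the plate's far edge. Stays where left; about 1 N at the stud turns it
- chip_box: bystander: yellow chip case with a window, 95 x 88 x 23 mm, origin under its middle
- paste: bystander: paste tin with a red lid, 57 mm wide, 68 mm high, origin under its middle
- tweezers: bystander: black tweezers, 158 x 17 x 11 mm, lying along their x, origin under the middle
- dish: bystander: small white oval dish, 36 x 62 x 14 mm, origin under its middle
- brush: bystander: white brush, 175 x 19 x 23 mm, lying along its x, origin under its middle

How it is judged:
By the outcome, as a careful person would: the job done as asked, in the order asked, and still so for the second after the job is handed in, with the robot touching nothing.
It also fails if it takes over 67 s, if anything falls off the work surface, if the arm or the gripper's body presses on something with over 40 N, if the wrist force passes 120 N, or if a joint passes its speed limit or range.

## Working session

There is one attempt and no reset: what is moved stays moved. The work goes in short steps, Python scripts to look and compute and a tool call to move; the robot and the scene stay as the last step left them, time stands still between calls to the robot, and variables do not carry over. Pictures are saved under pics/ and viewed, and the job is handed in when it is done.

Besides the shell and the picture viewer there is one more tool, called after "Request:" in YAML: its name, and indented under it one key for each argument. carry_out: Moves the arm, as the interface text tells. Its arguments: {"type":"object","properties":{"commands":{"type":"array"},"force":{"type":"number"}},"required":["commands"]}

```bash
ls; mkdir -p pics; cat > h.py <<'E'
from station import manip
import numpy as np, cv2
def shot(name,fn):
    s=manip.snapshot(name); cv2.imwrite('pics/'+fn,s['image'][:,:,::-1]); np.savez('pics/'+fn+'.npz',**s); return s
def ray(s,u,v):
    R=cv2.Rodrigues(np.array(s['rvec'],float))[0]; t=np.array(s['tvec'],float).ravel()
    d=R.T@np.array([(u-s['cx'])/s['fx'],(v-s['cy'])/s['fy'],1.]); return -R.T@t,d/np.linalg.norm(d)
def onz(s,u,v,z):
    c,d=ray(s,u,v); return c+d*(z-c[2])/d[2]
def tri(s1,p1,s2,p2):
    a,d=ray(s1,*p1); b,e=ray(s2,*p2)
    k=np.linalg.lstsq(np.c_[d,-e],b-a,rcond=None)[0]
    P,Q=a+k[0]*d,b+k[1]*e; return (P+Q)/2,np.linalg.norm(P-Q)
def proj(s,P):
    return cv2.projectPoints(np.array(P,float).reshape(-1,3),np.array(s['rvec'],float),np.array(s['tvec'],float),np.array([[s['fx'],0,s['cx']],[0,s['fy'],s['cy']],[0,0,1.]]),None)[0].reshape(-1,2)
E
python3 - <<'E'
from h import *
np.set_printoptions(precision=4,suppress=True)
for n in('side','top'):
    s=shot(n,n+'0.png'); print(n,ray(s,256,192),s['fx'])
print(manip.sense())
E
```

```text
pics
side (array([0.3731, 0.6419, 0.4372]), array([ 0.1886, -0.8706, -0.4544])) 392.4185968846019
top (array([ 0.4268, -0.1006,  1.102 ]), array([ 0.0935,  0.0194, -0.9954])) 420.0508648461138
{'t': 0.1, 'q': array([ 1.1105,  0.5284,  1.4337, -0.    ,  1.1815, -0.1785]), 'qd': array([-0.0005, -0.0022, -0.002 ,  0.0001,  0.0006,  0.0001]), 'tau': array([  0.0002, -44.3306, -17.8586,  -0.0002,   0.004 ,   0.    ]), 'tcp_pos': array([0.1735, 0.5998, 0.2304]), 'tool_rot': array([ 0.0986,  0.7003, -0.1   ,  0.6999]), 'force': array([-0.0981, -0.3091,  0.4638]), 'ft_torque': array([-0.0041,  0.0381, -0.0207]), 'finger_gap': 0.9969978316171456}
```

View pics/side0.png

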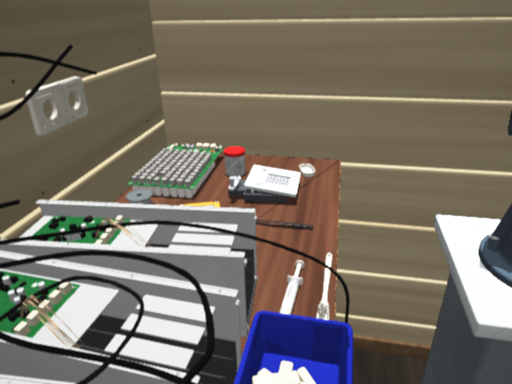

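View pics/top0.png

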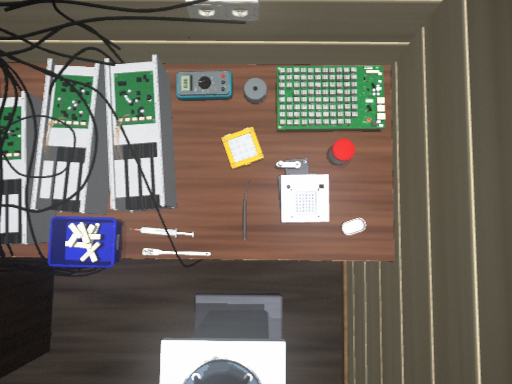

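```bash
python3 - <<'E'
import cv2
a=cv2.imread('pics/top0.png')[140:240,225:375]; cv2.imwrite('pics/top0c.png',cv2.resize(a,None,fx=5.3,fy=5.3,interpolation=cv2.INTER_CUBIC))
a=cv2.imread('pics/side0.png')[140:210,215:325]; cv2.imwrite('pics/side0c.png',cv2.resize(a,None,fx=7,fy=7,interpolation=cv2.INTER_CUBIC))
E
```

```text
(no output)
```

View pics/top0c.png

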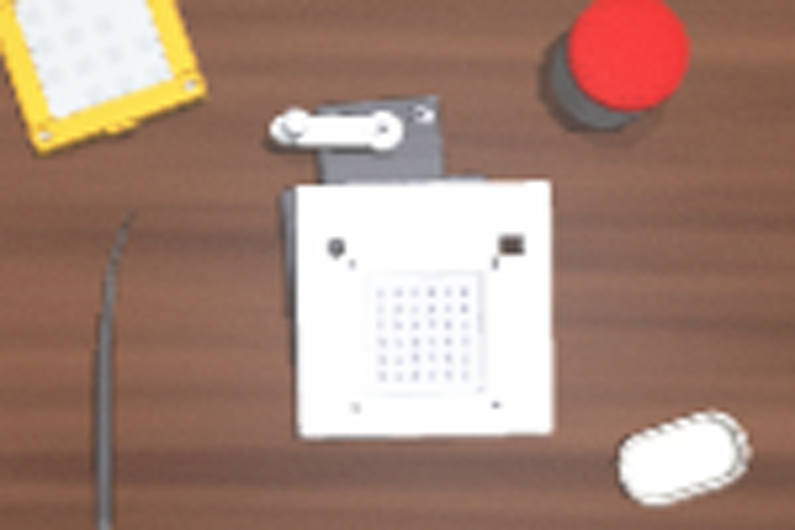

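View pics/side0c.png

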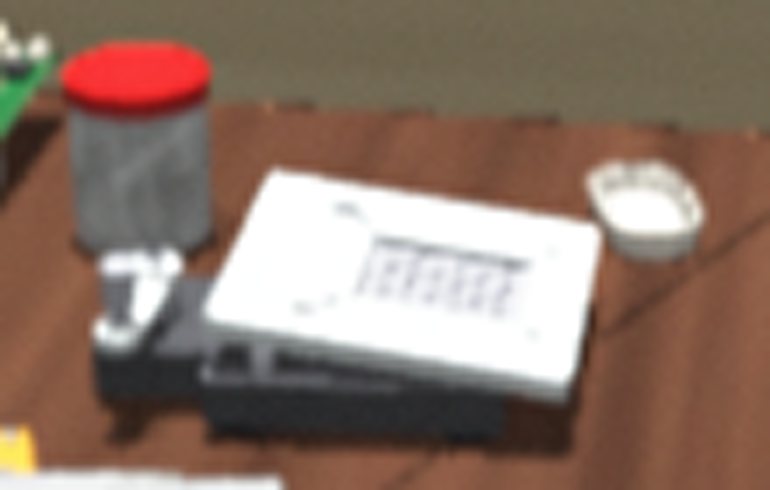

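```bash
python3 - <<'E'
import cv2,numpy as np
from h import *
a=cv2.imread('pics/top0.png')[150:226,270:334].astype(float)
a=255*(a/255)**0.5
cv2.imwrite('pics/top0d.png',cv2.resize(a.clip(0,255).astype(np.uint8),None,fx=7.8,fy=7.8,interpolation=cv2.INTER_NEAREST))
s=np.load('pics/top0.png.npz')
img=s['image'].astype(int)
m=(img.min(2)>150).astype(np.uint8); m[:, :270]=0;m[:,334:]=0;m[:170]=0;m[226:]=0
c=max(cv2.findContours(m,0,1)[0],key=cv2.contourArea); r=cv2.minAreaRect(c); print(r); b=cv2.boxPoints(r)
np.set_printoptions(precision=4,suppress=True)
for p in b: print(p,onz(s,*p,.042))
g=lambda x,y:(225+(x+.5)/5.3-.5,140+(y+.5)/5.3-.5)
for n,x,y,z in [('lugL',318,108,.024),('lugR',437,97,.024),('lugBR',442,180,.024),('lugBL',322,182,.024),('hub',384,131,.0395),('stud',293,125,.0505),('hole',337,247,.043),('slot',512,245,.043),('deckL1',290,188,.024),('deckL2',290,320,.024)]:
  print(n,g(x,y),onz(s,*g(x,y),z))
E
```

```text
((305.0, 197.5), (48.0, 49.0), 0.0)
[281. 222.] [ 0.4512 -0.1438  0.042 ]
[281. 173.] [ 0.5755 -0.143   0.042 ]
[329. 173.] [ 0.5768 -0.265   0.042 ]
[329. 222.] [ 0.4525 -0.2644  0.042 ]
lugL (284.59433962264154, 159.97169811320754) [ 0.6123 -0.1528  0.024 ]
lugR (307.04716981132077, 157.89622641509433) [ 0.6183 -0.2111  0.024 ]
lugBR (307.99056603773585, 173.5566037735849) [ 0.5773 -0.2135  0.024 ]
lugBL (285.3490566037736, 173.93396226415095) [ 0.5757 -0.155   0.024 ]
hub (297.04716981132077, 164.31132075471697) [ 0.5987 -0.1839  0.0395]
stud (279.87735849056605, 163.17924528301887) [ 0.5994 -0.1397  0.0505]
hole (288.1792452830189, 186.19811320754718) [ 0.5418 -0.1614  0.043 ]
slot (321.1981132075472, 185.82075471698113) [ 0.5437 -0.2449  0.043 ]
deckL1 (279.311320754717, 175.06603773584905) [ 0.5726 -0.1394  0.024 ]
deckL2 (279.311320754717, 199.97169811320754) [ 0.508  -0.1398  0.024 ]
```

View pics/top0d.png

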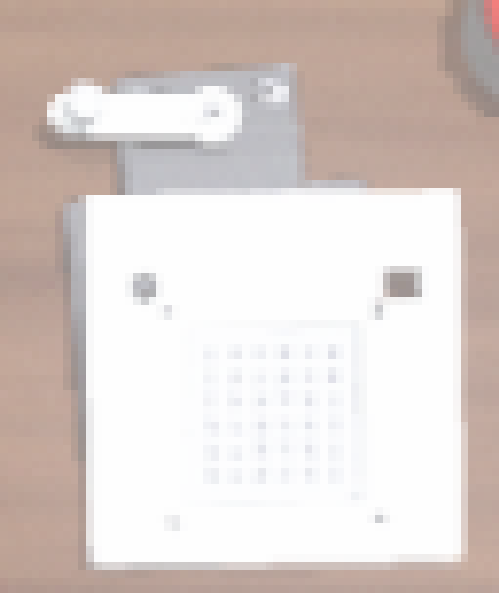

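```bash
python3 - <<'E'
import cv2,numpy as np
from h import *
np.set_printoptions(precision=3,suppress=True)
S=np.load('pics/side0.png.npz');T=np.load('pics/top0.png.npz')
for p in [(347,315),(330,278),(300,258),(250,236),(200,226),(160,222),(100,223),(200,290),(210,320),(255,210),(255,318),(350,320)]:
  print(p)
  for z in(0,.05,.1,.15,.2,.25,.3): 
    P=onz(S,*p,z); print('  ',z,P[:2],proj(T,P)[0])
a=cv2.imread('pics/top0.png')[50:275,0:260];cv2.imwrite('pics/t_left.png',cv2.resize(a,None,fx=2.6,fy=2.6,interpolation=cv2.INTER_CUBIC))
E
```

```text
(347, 315)
   0 [0.337 0.181] [154.952 265.116]
   0.05 [0.341 0.234] [128.629 264.772]
   0.1 [0.345 0.286] [ 99.717 264.394]
   0.15 [0.349 0.339] [ 67.815 263.976]
   0.2 [0.353 0.392] [ 32.435 263.514]
   0.25 [0.358 0.445] [ -7.027 262.997]
   0.3 [0.362 0.497] [-51.318 262.418]
(330, 278)
   0 [0.365 0.099] [186.76  254.503]
   0.05 [0.366 0.161] [158.166 254.931]
   0.1 [0.367 0.223] [126.752 255.402]
   0.15 [0.368 0.285] [ 92.078 255.921]
   0.2 [0.369 0.347] [ 53.611 256.497]
   0.25 [0.37  0.409] [ 10.692 257.139]
   0.3 [0.371 0.472] [-37.5   257.861]
(300, 258)
   0 [0.421 0.052] [205.349 233.1  ]
   0.05 [0.416 0.119] [175.528 235.076]
   0.1 [0.41  0.187] [142.743 237.25 ]
   0.15 [0.405 0.254] [106.529 239.65 ]
   0.2 [0.399 0.322] [ 66.32  242.315]
   0.25 [0.394 0.389] [ 21.414 245.292]
   0.3 [0.388 0.457] [-29.061 248.638]
(250, 236)
   0 [ 0.527 -0.003] [227.177 192.872]
   0.05 [0.51  0.071] [196.03  197.723]
   0.1 [0.492 0.144] [161.742 203.063]
   0.15 [0.474 0.218] [123.813 208.97 ]
   0.2 [0.457 0.292] [ 81.63  215.539]
   0.25 [0.439 0.366] [ 34.434 222.88
[... 1627 characters left out ...]
4.178 205.936]
   0.2 [0.463 0.235] [108.117 212.893]
   0.25 [0.444 0.321] [ 56.583 220.676]
   0.3 [0.425 0.406] [ -1.463 229.443]
(255, 318)
   0 [0.472 0.213] [144.74  212.975]
   0.05 [0.461 0.262] [119.448 216.391]
   0.1 [0.449 0.311] [ 91.618 220.149]
   0.15 [0.438 0.36 ] [ 60.847 224.305]
   0.2 [0.427 0.409] [ 26.643 228.924]
   0.25 [0.415 0.458] [-11.602 234.089]
   0.3 [0.404 0.507] [-54.65  239.902]
(350, 320)
   0 [0.332 0.19 ] [151.259 266.766]
   0.05 [0.337 0.242] [125.198 266.302]
   0.1 [0.342 0.294] [ 96.575 265.791]
   0.15 [0.346 0.345] [ 64.994 265.228]
   0.2 [0.351 0.397] [ 29.97  264.604]
   0.25 [0.356 0.449] [ -9.09  263.907]
   0.3 [0.36 0.5 ] [-52.929 263.125]
```

View pics/t_left.png

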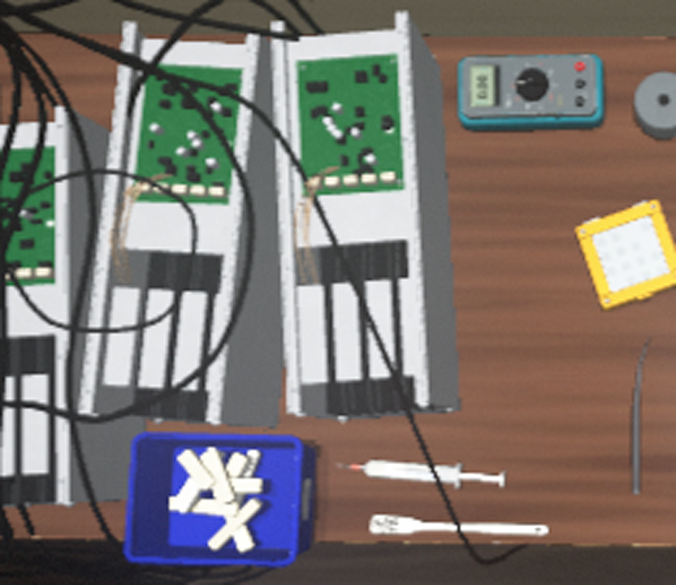

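```bash
cat >> h.py <<'E'
from scipy.spatial.transform import Rotation as Ro
np.set_printoptions(precision=3,suppress=True)
def Rtool(yaw):  # tool x down; tool y along world angle yaw
    x=np.array([0,0,-1.]);y=np.array([np.cos(yaw),np.sin(yaw),0]);return np.c_[x,y,np.cross(x,y)]
def cmd(p,yaw,R0=None,p0=None):
    st=manip.sense(); 
    R0=Ro.from_quat(st['tool_rot']).as_matrix() if R0 is None else R0
    p0=st['tcp_pos'] if p0 is None else p0
    d=R0.T@(np.array(p)-p0)/.025
    r=np.degrees(Ro.from_matrix(R0.T@Rtool(yaw)).as_rotvec())/5
    return np.r_[d,r]
J0=np.array([.5263,-.190]);JY=.08
def jw(x,y): c,s=np.cos(JY),np.sin(JY); return J0+np.array([c*x-s*y,s*x+c*y])
E
python3 - <<'E'
from h import *
s=manip.sense();R=Ro.from_quat(s['tool_rot']).as_matrix();print(R, np.arctan2(R[1,1],R[0,1]))
for p in [(.15,.42,.3),(.33,.27,.3),(.42,.05,.3),(.42,-.18,.3)]:
  print(p,cmd(p,np.arctan2(R[1,1],R[0,1])))
for y in (.08,.08-np.pi,.08+np.pi/2,.08-np.pi/2): print(y,cmd((.4,-.2,.3),y))
E
```

```text
[[-0.001  0.278  0.961]
 [-0.002  0.961 -0.278]
 [-1.    -0.002 -0.   ]] 1.2890103227592165
(0.15, 0.42, 0.3) [-2.769 -7.174  1.096 -0.    -0.004  0.023]
(0.33, 0.27, 0.3) [ -2.765 -10.935   9.68   -0.     -0.004   0.023]
(0.42, 0.05, 0.3) [ -2.752 -18.387  15.586  -0.     -0.004   0.023]
(0.42, -0.18, 0.3) [ -2.735 -27.224  18.144  -0.     -0.004   0.023]
0.08 [ -2.733 -28.215  17.598  13.854   0.01    0.022]
-3.061592653589793 [ -2.733 -28.215  17.598 -22.146  -0.025   0.011]
1.6507963267948966 [ -2.733 -28.215  17.598  -4.146  -0.008   0.022]
-1.4907963267948965 [ -2.733 -28.215  17.598  31.854   0.031   0.011]
```

Request:
carry_out:
  commands:
    - [[-0.7,-1.8,0.25,0,0,0,60],[-1.35,-3.6,0.55,0,0,0,60],[-2.05,-5.4,0.8,0,0,0,60],[-2.7,-7.0,1.1,0,0,0,60],[-2.7,-7.8,2.5,0,0,0,60]]

```text
t: 0.6
tcp_pos: [0.1767, 0.3933, 0.3001]
tool_rot: [0.098, 0.701, -0.098, 0.7]
force: [1.7, 0.4, 0.2]
finger_gap: 0.701
```

Request:
carry_out:
  commands:
    - [[0,-0.7,1.8,0,0,0,60],[0,-1.4,3.6,0,0,0,60],[0,-2.1,5.4,0,0,0,60],[0,-3.0,7.0,0,0,0,60],[0,-4.5,8.3,0,0,0,60]]

```text
t: 1.1
tcp_pos: [0.3503, 0.2289, 0.2989]
tool_rot: [0.1, 0.699, -0.099, 0.701]
force: [0.5, -0.1, 0.5]
finger_gap: 0.702
```

```bash
python3 - <<'E'
from h import *
s=manip.sense();print(s['t'],s['tcp_pos'],s['q'],s['force'])
for p in [(.42,.05,.3),(.42,-.18,.3)]: print(p,cmd(p,.08))
E
```

```text
1.1 [0.35  0.229 0.299] [ 0.31   0.151  1.827  0.     1.161 -0.979] [ 0.487 -0.139  0.475]
(0.42, 0.05, 0.3) [-0.043 -6.101  4.668 13.858  0.008 -0.027]
(0.42, -0.18, 0.3) [ -0.051 -14.939   7.223  13.858   0.008  -0.027]
```

Request:
carry_out:
  commands:
    - [[0,-1.6,1.1,1.6,0,0,60],[0,-3.2,2.2,3.2,0,0,60],[0,-4.8,3.3,4.8,0,0,60],[0,-6.4,4.4,6.4,0,0,60],[0,-8.2,5.2,8.0,0,0,60]]

```text
t: 1.6
tcp_pos: [0.4163, -0.0053, 0.2988]
tool_rot: [0.335, 0.623, -0.334, 0.623]
force: [1.2, 0.5, 0.2]
finger_gap: 0.707
```

```bash
python3 - <<'E'
from h import *
s=manip.sense();print(s['t'],s['tcp_pos'],s['q'],s['force'])
for p in [(.42,-.18,.3),(.48,-.30,.2)]: print(p,cmd(p,.08))
T=np.load('pics/top0.png.npz')
print([onz(T,u,v,.014) for u,v in((341,222),(343,235),(355,217),(365,222),(366,230))], onz(T,342,150,.068))
print(jw(0,-60e-3),jw(.045,-.105),jw(-.045,-.105))
E
```

```text
1.6 [ 0.416 -0.005  0.299] [-0.283  0.148  1.831  0.     1.161 -0.868] [1.22  0.451 0.184]
(0.42, -0.18, 0.3) [-0.046 -3.737  5.907  5.787  0.004 -0.012]
(0.48, -0.3, 0.2) [ 3.956 -4.391 11.232  5.787  0.004 -0.012]
[array([ 0.454, -0.3  ,  0.014]), array([ 0.42 , -0.305,  0.014]), array([ 0.467, -0.336,  0.014]), array([ 0.454, -0.361,  0.014]), array([ 0.434, -0.364,  0.014])] [ 0.631 -0.294  0.068]
[ 0.531 -0.25 ] [ 0.58  -0.291] [ 0.49  -0.298]
```

Request:
carry_out:
  commands:
    - [[0.3,-0.7,1.7,1.2,0,0,60],[0.8,-1.4,3.4,2.4,0,0,60],[1.3,-2.1,5.1,3.6,0,0,60],[1.9,-2.8,6.8,4.8,0,0,60],[2.4,-3.3,8.5,5.8,0,0,60]]

```text
t: 2.1
tcp_pos: [0.4647, -0.2274, 0.2377]
tool_rot: [0.48, 0.52, -0.48, 0.519]
force: [1.4, 0.2, -0.3]
finger_gap: 0.702
```

```bash
python3 - <<'E'
from h import *
s=manip.sense();print(s['t'],s['tcp_pos'],s['q'],s['force'])
p=jw(0,-.097); print(p)
for z in (.15,.08,.012): print(cmd((*p,z),.08))
E
```

```text
2.1 [ 0.465 -0.227  0.238] [-0.671  0.375  1.692  0.     1.076 -0.751] [ 1.389  0.248 -0.333]
[ 0.534 -0.287]
[ 3.504  2.582  2.588 -0.004 -0.012  0.013]
[ 6.304  2.585  2.591 -0.004 -0.012  0.013]
[ 9.024  2.588  2.594 -0.004 -0.012  0.013]
```

Request:
carry_out:
  commands:
    - [[0.5,1.2,1.2,0,0,0,60],[1.5,2.3,2.3,0,0,0,60],[3.0,2.6,2.6,0,0,0,60],[4.6,2.6,2.6,0,0,0,60],[5.5,2.6,2.6,0,0,0,60]]

```text
t: 2.6
tcp_pos: [0.534, -0.284, 0.0974]
tool_rot: [0.478, 0.523, -0.479, 0.519]
force: [-0.4, 0.3, 0.3]
finger_gap: 0.7
```

```bash
cat >> h.py <<'E'
def look(tag):
    for n,(y0,y1,x0,x1),f in (('top',(140,240,225,375),5.3),('side',(130,215,205,335),6)):
        s=shot(n,n+tag+'.png'); a=s['image'][y0:y1,x0:x1,::-1].astype(float); a=(255*(a/255)**.7).astype(np.uint8)
        cv2.imwrite('pics/%s%sc.png'%(n,tag),cv2.resize(a,None,fx=f,fy=f,interpolation=cv2.INTER_CUBIC))
E
python3 - <<'E'
from h import *
s=manip.sense();print(s['t'],s['tcp_pos'],s['q'],s['force'])
look('1')
p=jw(0,-.097)
print(cmd((*p,.012),.08),cmd((*jw(0,-.07),.012),.08))
E
```

```text
2.6 [ 0.534 -0.284  0.097] [-0.673  0.677  1.588  0.     0.882 -0.758] [-0.442  0.268  0.308]
[ 3.4    0.056  0.176  0.051 -0.076  0.081] [ 3.407  0.061 -0.904  0.051 -0.076  0.081]
```

View pics/top1c.png

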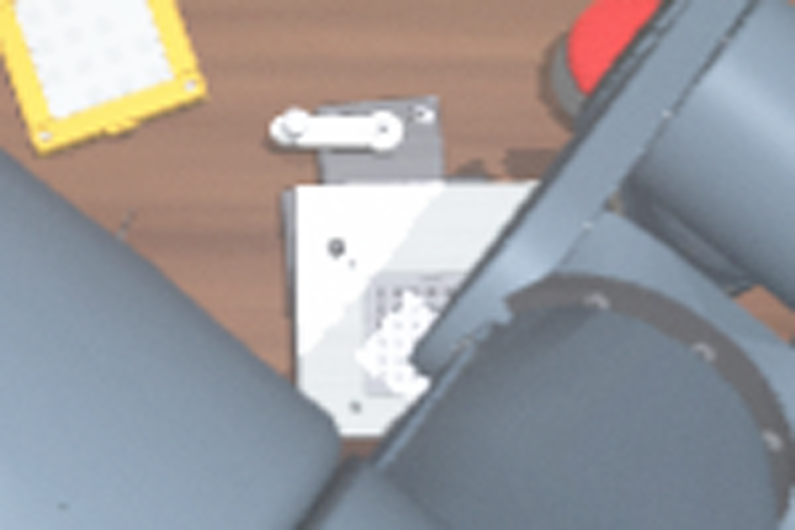

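View pics/side1c.png

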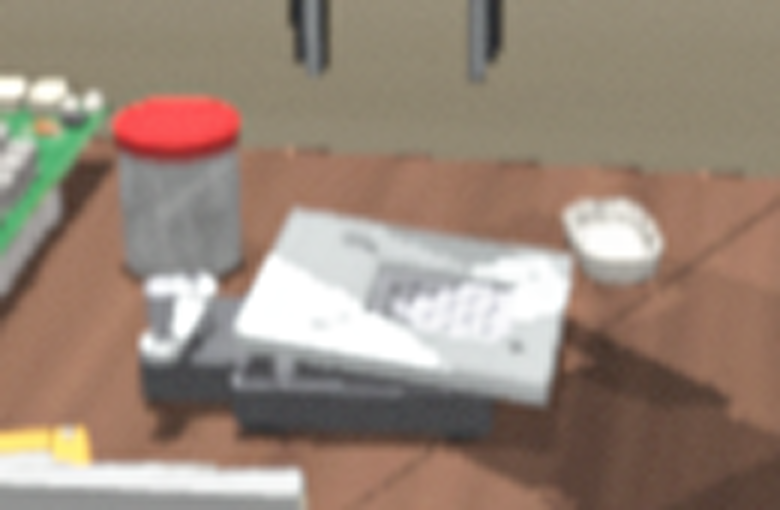

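```bash
python3 - <<'E'
from h import *
S=np.load('pics/side1.png.npz')
for u,v in((318,72),(478,80)):
  c,d=ray(S,205+(u+.5)/6-.5,130+(v+.5)/6-.5); k=(-.284-c[1])/d[1]; print(c+k*d)
E
```

```text
[ 0.567 -0.284  0.098]
[ 0.498 -0.284  0.098]
```

Request:
carry_out:
  commands:
    - [[1.0,0,0.15,0,0,0,60],[2.0,0,0.15,0,0,0,60],[2.8,0,0.15,0,0,0,60],[3.3,0,0.15,0,0,0,60],[3.3,0,0.15,0,0,0,60]]

```text
t: 3.2
tcp_pos: [0.5356, -0.2883, 0.0183]
tool_rot: [0.478, 0.521, -0.478, 0.52]
force: [0.4, 0.4, 0.9]
finger_gap: 0.7
```

```bash
python3 - <<'E'
from h import *
s=manip.sense();print(s['t'],s['tcp_pos'],s['q'],s['force'])
look('2')
for y in(-.09,-.08,-.072): print(cmd((*jw(0,y),.015),.08))
E
```

```text
3.2 [ 0.536 -0.288  0.018] [-0.677  0.802  1.61  -0.     0.731 -0.762] [0.376 0.376 0.936]
[ 0.193 -0.092 -0.384  0.055  0.013 -0.014]
[ 0.192 -0.09  -0.784  0.055  0.013 -0.014]
[ 0.192 -0.088 -1.104  0.055  0.013 -0.014]
```

View pics/side2c.png

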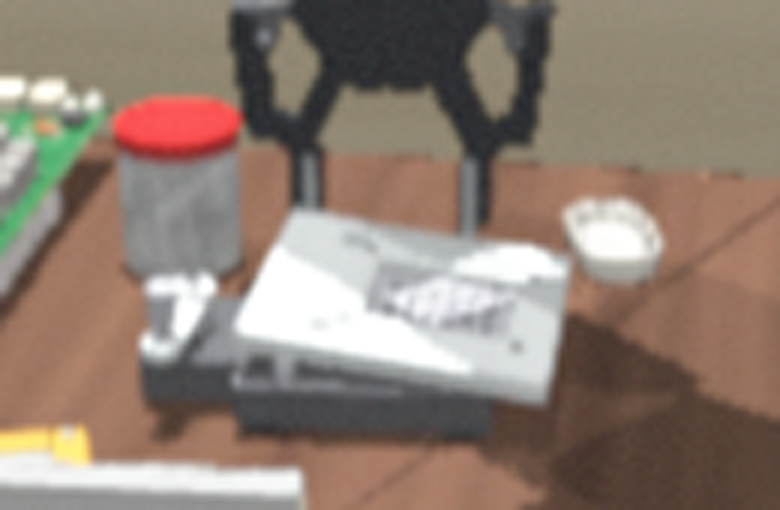

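Request:
carry_out:
  commands:
    - [[0.1,0,-0.2,0,0,0,60],[0.1,0,-0.35,0,0,0,60],[0.1,0,-0.5,0,0,0,60],[0.1,0,-0.6,0,0,0,60],[0.1,0,-0.7,0,0,0,60]]

```text
t: 3.8
tcp_pos: [0.5354, -0.2717, 0.017]
tool_rot: [0.478, 0.52, -0.478, 0.522]
force: [1.9, -1.6, 1.0]
finger_gap: 0.703
```

```bash
python3 - <<'E'
from h import *
s=manip.sense();print(s['t'],s['tcp_pos'],s['q'],s['force'])
look('3')
for y in(-.08,-.072): print(cmd((*jw(0,y),.015),.08))
E
```

```text
3.8 [ 0.535 -0.272  0.017] [-0.656  0.797  1.635 -0.     0.707 -0.74 ] [ 1.941 -1.566  1.042]
[ 0.066 -0.08  -0.063  0.058  0.007 -0.008]
[ 0.066 -0.078 -0.383  0.058  0.007 -0.008]
```

View pics/top3c.png

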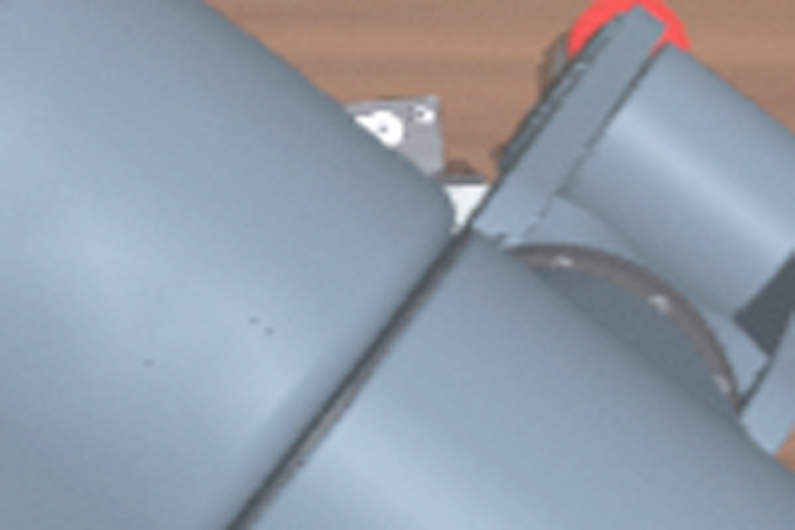

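View pics/side3c.png

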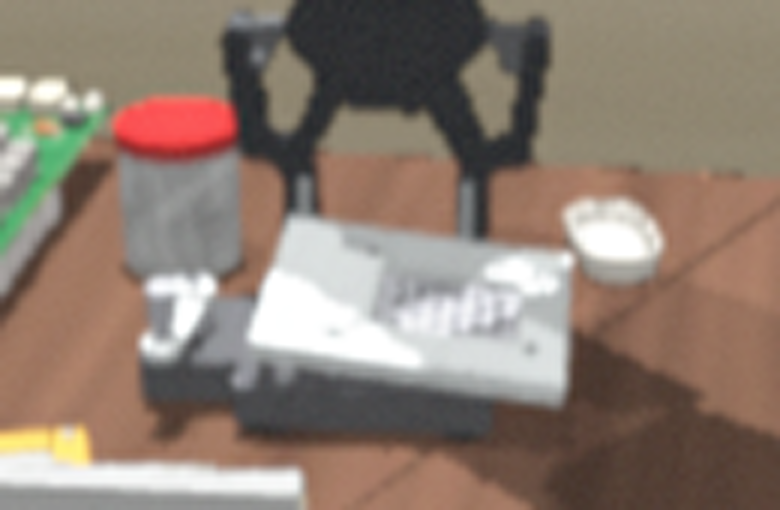

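Request:
carry_out:
  commands:
    - [[0,0,-0.1,0,0,0,60],[0,0,-0.15,0,0,0,60],[0,0,-0.2,0,0,0,60],[0,0,-0.25,0,0,0,60],[0,0,-0.3,0,0,0,60]]

```text
t: 4.4
tcp_pos: [0.5338, -0.2639, 0.0164]
tool_rot: [0.478, 0.521, -0.478, 0.521]
force: [-0.2, -3.0, 2.0]
finger_gap: 0.7
```

```bash
python3 - <<'E'
from h import *
s=manip.sense();print(s['t'],s['tcp_pos'],s['q'],s['force'])
look('4')
c,sn=np.cos(JY),np.sin(JY)
S=np.load('pics/side4.png.npz')
for n,P in (('plate y edge left rear seated top',(*jw(.06,.06),.032)),('lf',(*jw(-.06,.06),.032)),('deck lr',(*jw(.05,.05),.024)),('deck lf',(*jw(-.05,.05),.024)),('pinL tip',(*jw(.03,.042),.034)),('pinL foot',(*jw(.03,.042),.024))):
  p=proj(S,P)[0]; print(n,(p[0]-205)*6,(p[1]-130)*6)
E
```

```text
4.4 [ 0.534 -0.264  0.016] [-0.647  0.795  1.646 -0.001  0.7   -0.731] [-0.163 -3.049  2.042]
plate y edge left rear seated top 197.70169026015287 374.84132325808446
lf 515.6494327203175 387.3764909928546
deck lr 228.53712198292016 382.5784409910229
deck lf 489.85161400374034 392.9724212809345
pinL tip 282.35175325255227 351.91963557744793
pinL foot 282.97485261134807 375.1282346337084
```

View pics/side4c.png

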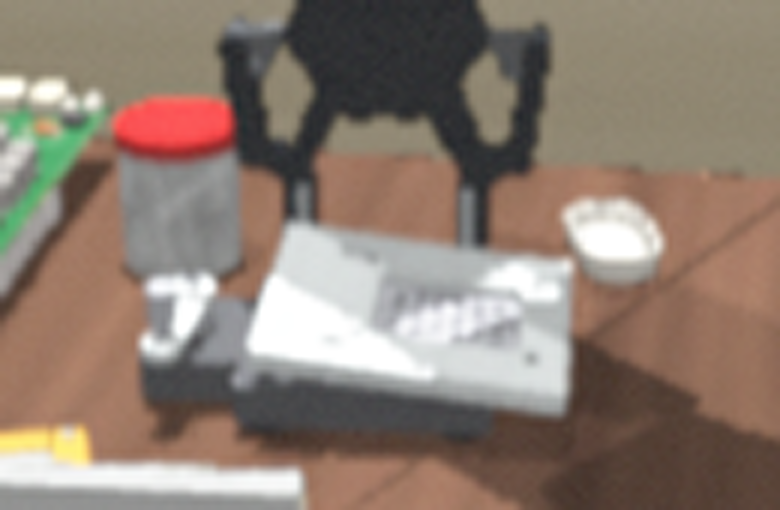

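Request:
carry_out:
  commands:
    - [[0,0,-0.08,0,0,0,60],[0,0,-0.13,0,0,0,60],[0,0,-0.13,0,0,0,60],[0,0,0.2,0,0,0,60],[0,0,0.5,0,0,0,60]]

```text
t: 5.0
tcp_pos: [0.5344, -0.2755, 0.0158]
tool_rot: [0.479, 0.522, -0.478, 0.52]
force: [0.2, -0.4, -0.5]
finger_gap: 0.699
```

Request:
carry_out:
  commands:
    - [[-1,0,0.3,0,0,0,60],[-2.4,0,0.6,0,0,0,60],[-3.8,-0.6,1,0,0,0,60],[-4.8,-1.9,1.5,0,0,0,60],[-5.8,-3.4,1.8,0,0,0,60]]

```text
t: 5.5
tcp_pos: [0.454, -0.3294, 0.1624]
tool_rot: [0.478, 0.52, -0.478, 0.521]
force: [-0.9, -1.3, 0.4]
finger_gap: 0.701
```

```bash
python3 - <<'E'
from h import *
s=manip.sense();print(s['t'],s['tcp_pos'],s['q'],s['force'])
look('5')
E
```

```text
5.5 [ 0.454 -0.329  0.162] [-0.827  0.532  1.664  0.001  0.944 -0.913] [-0.933 -1.326  0.413]
```

View pics/top5c.png

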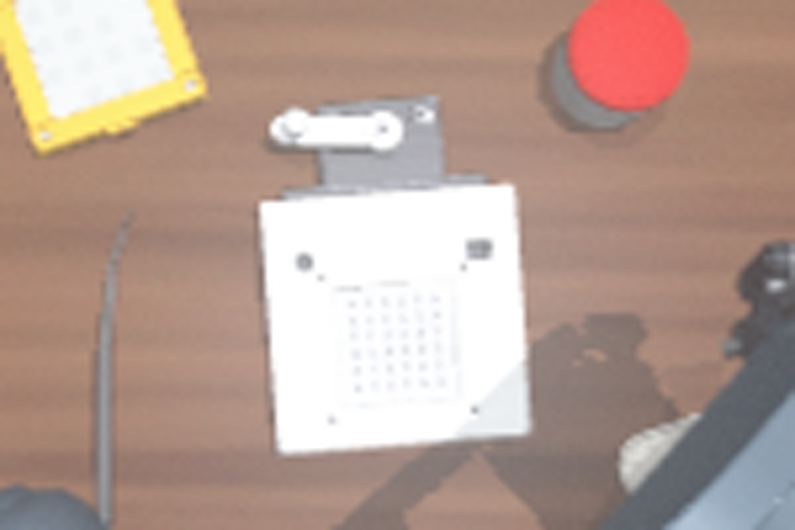

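View pics/side5c.png

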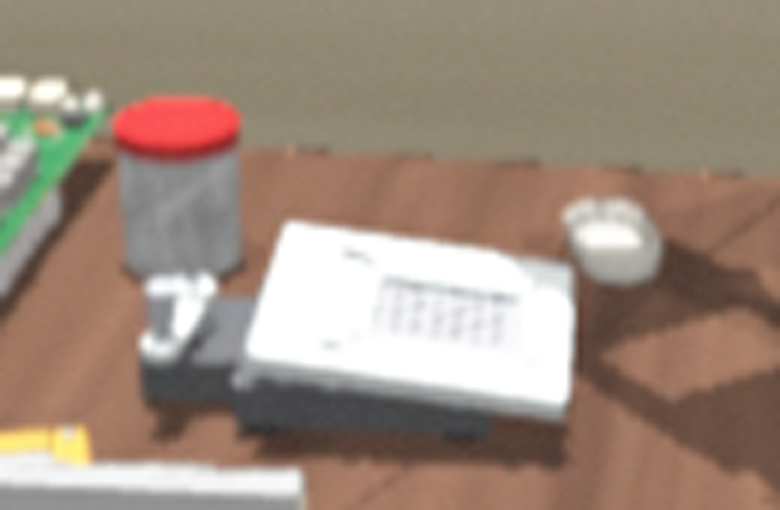

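```bash
python3 - <<'E'
from h import *
T=np.load('pics/top5.png.npz')
g=lambda x,y:(225+(x+.5)/5.3-.5,140+(y+.5)/5.3-.5)
def inj(P):
    d=P[:2]-J0;c,s=np.cos(JY),np.sin(JY);return np.array([c*d[0]+s*d[1],-s*d[0]+c*d[1]])*1000
for n,x,y,z in [('deck rl (50,50)',283,192,.024),('deck rr (50,-50)',487,177,.024),('lugL 90,30',318,108,.024),('lugR 90,-30',438,96,.024),('pivot 72,0',384,131,.0395),('hole',305,262,.043),('slot',480,249,.043),('plate rl',261,201,.045),('plate rr',514,184,.045),('fl',281,453,.030),('fr',531,433,.030)]:
  P=onz(T,*g(x,y),z);print(n,P,inj(P))
print(proj(T,[(*jw(.03,.042),.034),(*jw(.03,-.042),.034)]))
E
```

```text
deck rl (50,50) [ 0.571 -0.136  0.024] [48.511 50.299]
deck rr (50,-50) [ 0.579 -0.235  0.024] [ 48.907 -49.503]
lugL 90,30 [ 0.612 -0.153  0.024] [88.679 30.179]
lugR 90,-30 [ 0.619 -0.212  0.024] [ 90.479 -28.864]
pivot 72,0 [ 0.599 -0.184  0.04 ] [72.655  0.252]
hole [ 0.534 -0.146  0.043] [11.659 43.098]
slot [ 0.542 -0.23   0.043] [ 12.061 -40.748]
plate rl [ 0.563 -0.125  0.045] [42.18  62.022]
plate rr [ 0.573 -0.246  0.045] [ 41.892 -59.237]
fl [ 0.444 -0.136  0.03 ] [-78.13   60.725]
fr [ 0.454 -0.256  0.03 ] [-76.855 -59.588]
[[281.886 182.238]
 [314.648 179.96 ]]
```

```bash
python3 - <<'E'
from h import *
p=jw(-.1,.001)
print(p,cmd((*p,.15),JY+np.pi/2),cmd((*p,.05),JY+np.pi/2))
E
```

```text
[ 0.427 -0.197] [  0.549  -0.569  -5.389 -17.993   0.027   0.01 ] [  4.549  -0.573  -5.397 -17.993   0.027   0.01 ]
```

Request:
carry_out:
  commands:
    - [[0,-0.2,-1.1,-1.6,0,0,60],[0,-0.4,-2.2,-3.2,0,0,60],[0,-0.6,-3.3,-4.8,0,0,60],[0,-0.6,-4.4,-6.4,0,0,60],[0,-0.6,-5.4,-8,0,0,60]]

```text
t: 6.1
tcp_pos: [0.4272, -0.1933, 0.1606]
tool_rot: [0.27, 0.654, -0.269, 0.653]
force: [0.2, -0.3, 0.1]
finger_gap: 0.7
```

Request:
carry_out:
  commands:
    - [[0,0,0,-1.6,0,0,60],[0,0,0,-3.2,0,0,60],[0,0,0,-4.8,0,0,60],[0,0,0,-6.4,0,0,60],[0,0,0,-8,0,0,60]]

```text
t: 6.6
tcp_pos: [0.4278, -0.1944, 0.1606]
tool_rot: [0.03, 0.707, -0.029, 0.706]
force: [-0.5, -0.9, 0.4]
finger_gap: 0.702
```

```bash
python3 - <<'E'
from h import *
s=manip.sense();print(s['t'],s['tcp_pos'],s['q'],s['force'])
p=jw(-.1,.001)
print(p,cmd((*p,.08),JY+np.pi/2),cmd((*p,.012),JY+np.pi/2))
E
```

```text
6.6 [ 0.428 -0.194  0.161] [-0.666  0.435  1.884  0.001  0.824 -2.153] [-0.543 -0.926  0.426]
[ 0.427 -0.197] [ 3.223 -0.111 -0.038 -1.885 -0.01  -0.019] [ 5.943 -0.116 -0.035 -1.885 -0.01  -0.019]
```

Request:
carry_out:
  commands:
    - [[1.2,-0.1,-0.1,-1,0,0,60],[2.6,-0.1,-0.1,-1.9,0,0,60],[4.2,-0.1,-0.1,-1.9,0,0,60],[5.4,-0.1,-0.1,-1.9,0,0,60],[5.9,-0.1,-0.1,-1.9,0,0,60]]

```text
t: 7.1
tcp_pos: [0.4238, -0.196, 0.0108]
tool_rot: [-0.025, 0.708, 0.028, 0.705]
force: [0.0, -0.5, 0.6]
finger_gap: 0.707
```

```bash
python3 - <<'E'
from h import *
s=manip.sense();print(s['t'],s['tcp_pos'],s['q'],s['force'])
look('6')
for x in (-.09,-.08,-.071):
  p=jw(x,.001)
  print(p,cmd((*p,.012),JY+np.pi/2))
E
```

```text
7.1 [ 0.424 -0.196  0.011] [-0.673  0.734  1.973  0.001  0.44  -2.32 ] [ 0.015 -0.484  0.645]
[ 0.437 -0.196] [-0.002 -0.029  0.494 -0.05  -0.036 -0.037]
[ 0.446 -0.195] [-0.004 -0.028  0.894 -0.05  -0.036 -0.037]
[ 0.455 -0.195] [-0.005 -0.026  1.254 -0.05  -0.036 -0.037]
```

View pics/side6c.png

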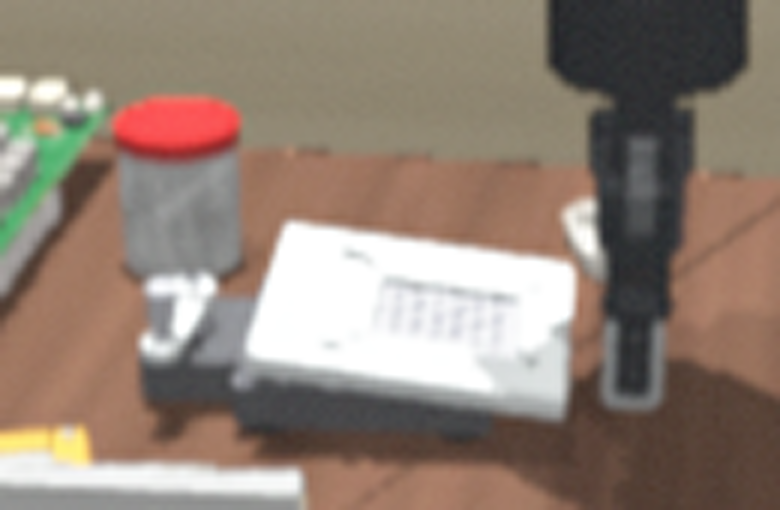

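Request:
carry_out:
  commands:
    - [[0,0,0.3,0,0,0,60],[0,0,0.45,0,0,0,60],[0,0,0.6,0,0,0,60],[0,0,0.7,0,0,0,60],[0,0,0.8,0,0,0,60]]

```text
t: 7.7
tcp_pos: [0.4436, -0.1951, 0.0149]
tool_rot: [-0.027, 0.707, 0.027, 0.706]
force: [-6.0, -1.4, 5.3]
finger_gap: 0.702
```

```bash
python3 - <<'E'
from h import *
s=manip.sense();print(s['t'],s['tcp_pos'],s['force'])
look('7')
for x in (-.08,-.071):
  p=jw(x,.001)
  print(p,cmd((*p,.012),JY+np.pi/2))
E
```

```text
7.7 [ 0.444 -0.195  0.015] [-5.958 -1.444  5.335]
[ 0.446 -0.195] [ 0.111 -0.021  0.101 -0.04  -0.018 -0.011]
[ 0.455 -0.195] [ 0.11  -0.02   0.461 -0.04  -0.018 -0.011]
```

View pics/side7c.png

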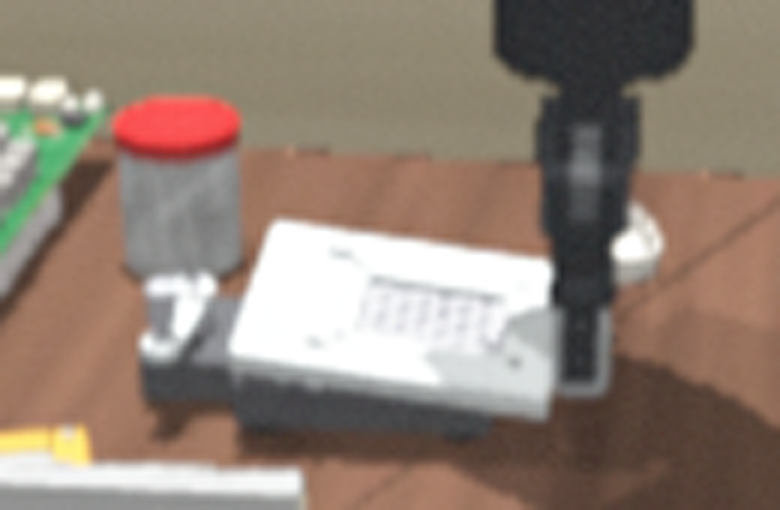

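View pics/top7c.png

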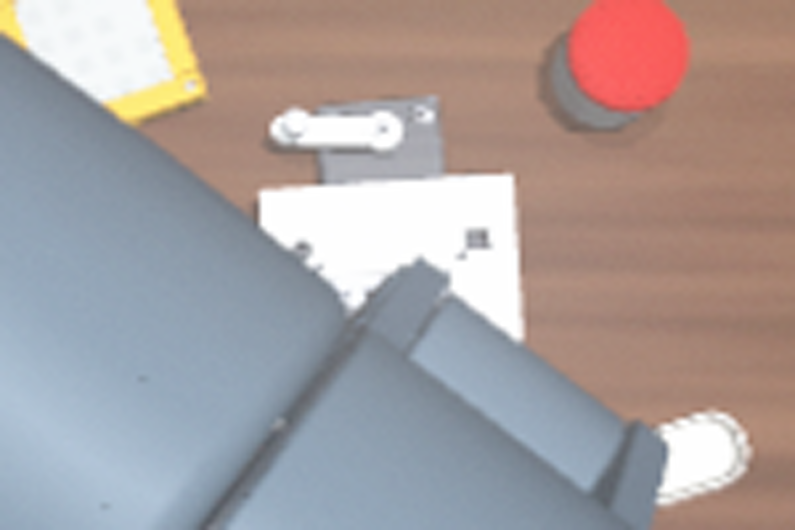

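Request:
carry_out:
  commands:
    - [[0,0,0.06,0,0,0,60],[0,0,0.12,0,0,0,60],[0,0,0.18,0,0,0,60],[0,0,0.24,0,0,0,60],[0,0,0.3,0,0,0,60]]

```text
t: 8.3
tcp_pos: [0.4505, -0.1941, 0.0145]
tool_rot: [-0.026, 0.708, 0.028, 0.705]
force: [-6.6, -0.2, 4.3]
finger_gap: 0.7
```

```bash
python3 - <<'E'
from h import *
s=manip.sense();print(s['t'],s['tcp_pos'],s['force'])
look('8')
for x in (-.08,-.071):
  p=jw(x,.001)
  print(p,cmd((*p,.012),JY+np.pi/2))
E
```

```text
8.3 [ 0.45  -0.194  0.014] [-6.647 -0.19   4.31 ]
[ 0.446 -0.195] [ 0.097 -0.033 -0.184 -0.041 -0.027 -0.019]
[ 0.455 -0.195] [ 0.096 -0.031  0.176 -0.041 -0.027 -0.019]
```

View pics/side8c.png

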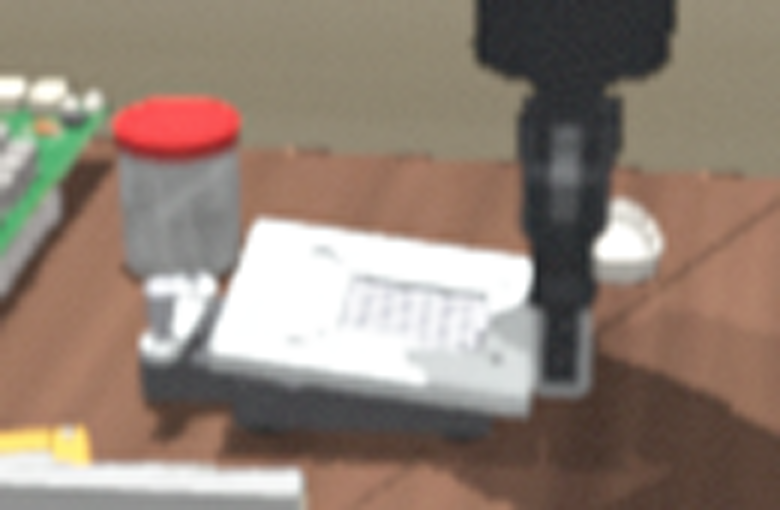

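View pics/top8c.png

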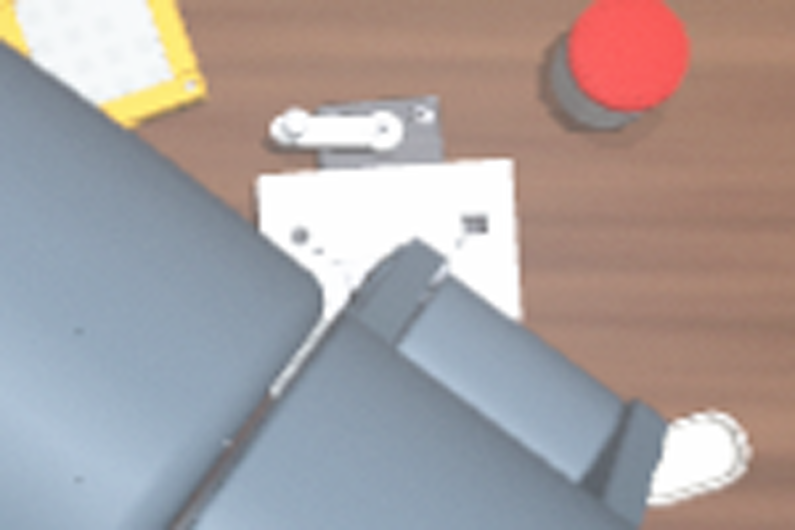

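Request:
carry_out:
  commands:
    - [[0,0,0.05,0,0,0,60],[0,0,0.1,0,0,0,60],[0,0,0.14,0,0,0,60],[0,0,0.17,0,0,0,60],[0,0,0.17,0,0,0,60]]

```text
t: 8.9
tcp_pos: [0.4563, -0.1948, 0.0141]
tool_rot: [-0.027, 0.707, 0.027, 0.706]
force: [-4.0, -1.9, 3.6]
finger_gap: 0.702
```

```bash
python3 - <<'E'
from h import *
s=manip.sense();print(s['t'],s['tcp_pos'],s['force'])
look('9')
for x in (-.08,-.071):
  p=jw(x,.001)
  print(p,cmd((*p,.012),JY+np.pi/2))
E
```

```text
8.9 [ 0.456 -0.195  0.014] [-4.049 -1.868  3.605]
[ 0.446 -0.195] [ 0.079  0.005 -0.393 -0.045 -0.005 -0.002]
[ 0.455 -0.195] [ 0.079  0.006 -0.033 -0.045 -0.005 -0.002]
```

View pics/side9c.png

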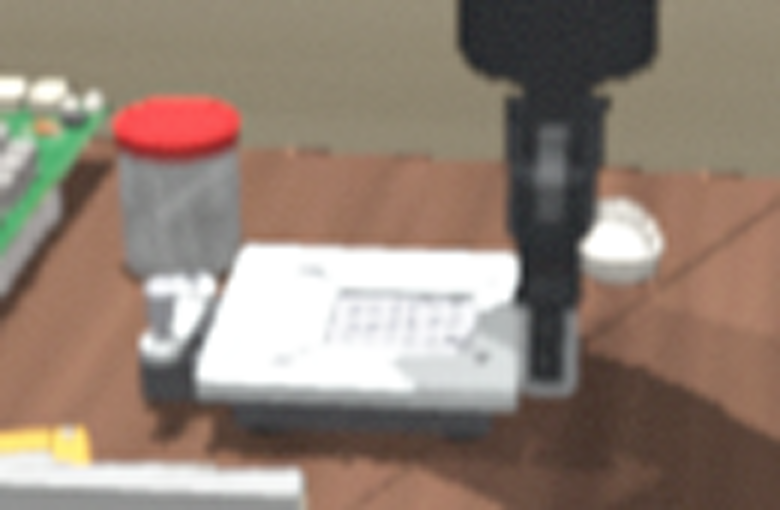

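View pics/top9c.png

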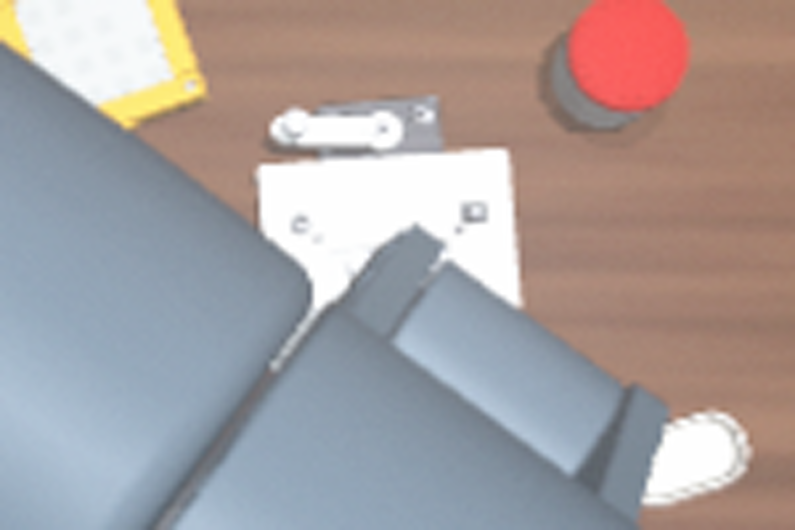

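Request:
carry_out:
  commands:
    - [[0,0,-0.3,0,0,0,60],[0,0,-0.9,0,0,0,60],[-1.5,0,-1.3,0,0,0,60],[-3.3,0.5,-1.3,0,0,0,30],[-5.1,1,-1.3,0,0,0,0]]

```text
t: 9.5
tcp_pos: [0.4223, -0.1725, 0.142]
tool_rot: [-0.026, 0.706, 0.026, 0.707]
force: [0.6, 0.1, 1.3]
finger_gap: 0.373
```

Request:
carry_out:
  commands:
    - [[-0.5,1.5,-0.2,1.5,0,0,0],[-0.7,3.0,-0.2,3,0,0,0],[-0.7,4.5,-0.2,4.5,0,0,0],[-0.7,6,-0.2,6,0,0,0],[-0.7,7.5,0,7.5,0,0,0]]

```text
t: 10.0
tcp_pos: [0.408, 0.0152, 0.159]
tool_rot: [0.203, 0.677, -0.203, 0.678]
force: [0.6, -0.3, 0.2]
finger_gap: -0.001
```

```bash
python3 - <<'E'
from h import *
s=manip.sense();print(s['t'],s['tcp_pos'],s['q'],s['force'])
look('10')
for n in('top','side'):
  S=np.load('pics/%s10.png.npz'%n)
  o=(225,140,5.3) if n=='top' else (205,130,6)
  Q=[(*jw(x,y),.032) for x,y in((.06,.06),(.06,-.06),(-.06,-.06),(-.06,.06),(.03,.042),(.03,-.042))]
  p=proj(S,Q); print(n,((p-o[:2]+.5)*o[2]-.5).round(0).tolist())
E
```

```text
10.0 [0.408 0.015 0.159] [-0.239  0.371  2.033  0.001  0.736 -1.228] [ 0.598 -0.283  0.226]
top [[262.0, 168.0], [509.0, 151.0], [530.0, 398.0], [280.0, 415.0], [303.0, 226.0], [477.0, 214.0]]
side [[200.0, 377.0], [247.0, 249.0], [531.0, 258.0], [518.0, 390.0], [285.0, 359.0], [312.0, 269.0]]
```

View pics/side10c.png

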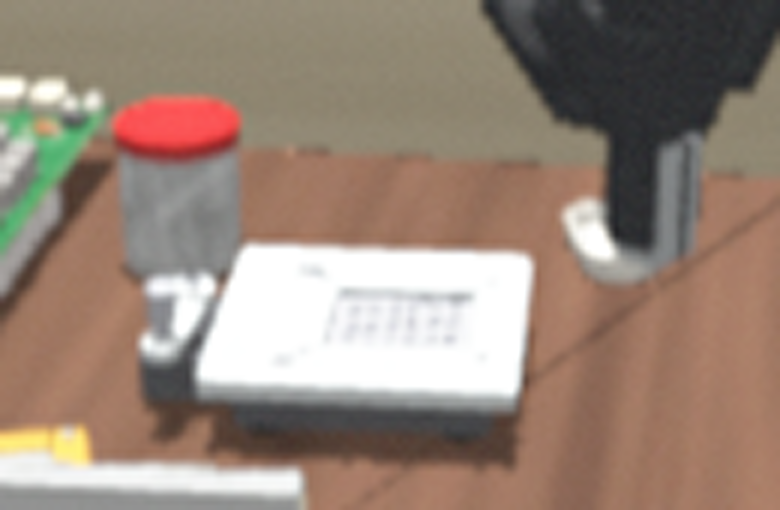

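View pics/top10c.png

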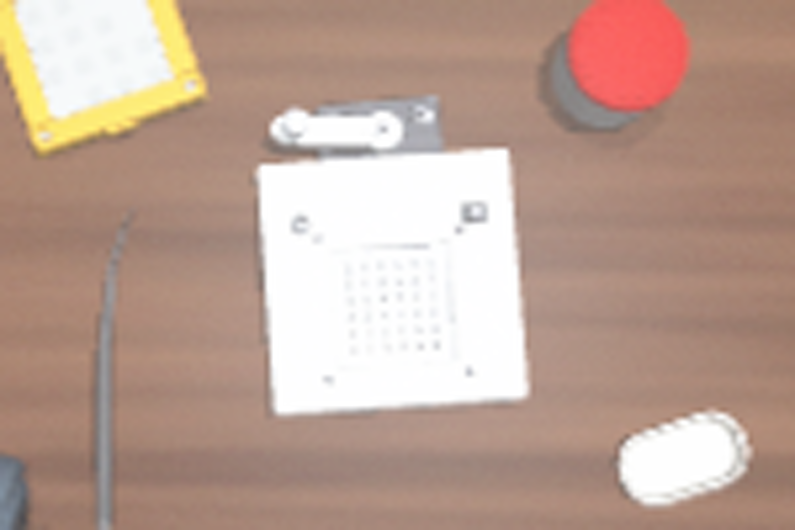

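```bash
python3 - <<'E'
from h import *
s=cv2.imread('pics/side10.png')[165:205,222:262]; t=cv2.imread('pics/top10.png')[150:190,270:310]
f=lambda a:cv2.resize((255*(a/255.)**.8).astype(np.uint8),None,fx=9.9,fy=9.9,interpolation=cv2.INTER_CUBIC)
cv2.imwrite('pics/z10.png',np.hstack([f(s),f(t)]))
S=np.load('pics/side10.png.npz');T=np.load('pics/top10.png.npz')
for a in (0,.1,.2,.3,.4):
  th=np.radians(70)+a; P=[(*jw(.072+.042*np.cos(th),.042*np.sin(th)),z) for z in(.0395,.0615)]
  print(a,((proj(S,P)-(222,165)+.5)*9.9).round(0).tolist(),((proj(T,P)-(270,150)+.5)*9.9+(396,0)).round(0).tolist())
P=[(*jw(.072,0),z) for z in(.024,.0395)];print('piv',((proj(S,P)-(222,165)+.5)*9.9).round(0).tolist(),((proj(T,P)-(270,150)+.5)*9.9+(396,0)).round(0).tolist())
E
```

```text
0 [[65.0, 204.0], [60.0, 119.0]] [[513.0, 105.0], [517.0, 90.0]]
0.1 [[81.0, 207.0], [76.0, 122.0]] [[510.0, 120.0], [513.0, 106.0]]
0.2 [[97.0, 209.0], [93.0, 124.0]] [[508.0, 136.0], [511.0, 122.0]]
0.3 [[115.0, 211.0], [110.0, 125.0]] [[507.0, 152.0], [511.0, 139.0]]
0.4 [[133.0, 211.0], [128.0, 126.0]] [[508.0, 169.0], [512.0, 155.0]]
piv [[156.0, 193.0], [153.0, 135.0]] [[665.0, 158.0], [670.0, 149.0]]
```

View pics/z10.png

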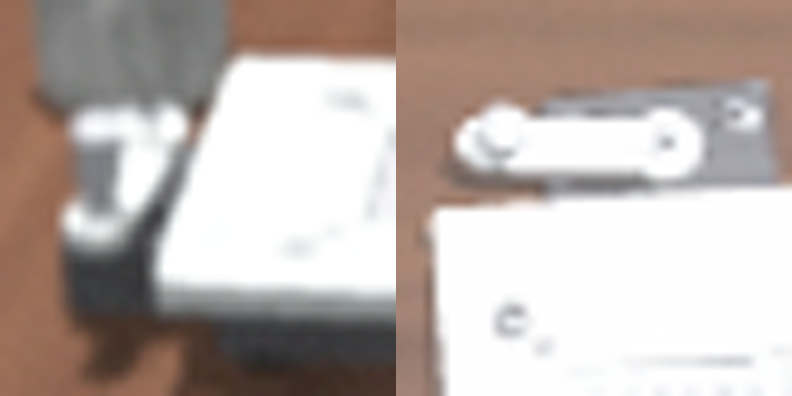

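```bash
cat >> h.py <<'E'
def arc(a,back=.017,r=.042):
    th=np.radians(70)+a; rad=np.array([np.cos(th),np.sin(th)]); tan=np.array([-np.sin(th),np.cos(th)])
    p=np.array([.072,0])+r*rad-back*tan
    yaw=th+JY-np.pi
    return jw(*p),yaw
E
python3 - <<'E'
from h import *
p,y=arc(.22,.027)
s=manip.sense(); R=Ro.from_quat(s['tool_rot']).as_matrix();print(np.arctan2(R[1,1],R[0,1]))
print(p,y,cmd((*p,.14),y))
E
```

```text
0.9987322439545133
[ 0.627 -0.144] -1.6198621771937625 [ 0.757 -0.656 10.867 30.007 -0.021 -0.01 ]
```

Request:
carry_out:
  commands:
    - [[0,0,1.7,1.6,0,0,0],[0,-0.2,3.4,3.2,0,0,0],[0,-0.3,5.1,4.8,0,0,0],[0,-0.4,6.8,6.4,0,0,0],[0,-0.5,8.5,8,0,0,0]]

```text
t: 10.6
tcp_pos: [0.5813, -0.1148, 0.1587]
tool_rot: [0.422, 0.567, -0.422, 0.568]
force: [0.2, -0.1, 0.2]
finger_gap: -0.001
```

Request:
carry_out:
  commands:
    - [[0,0,0,1.6,0,0,0],[0,0,0,3.2,0,0,0],[0,0,0,4.8,0,0,0],[0,0,0,6.4,0,0,0],[0,0,0,8,0,0,0]]

```text
t: 11.1
tcp_pos: [0.58, -0.1138, 0.1585]
tool_rot: [0.591, 0.388, -0.59, 0.389]
force: [0.5, -0.2, -0.2]
finger_gap: -0.001
```

Request:
carry_out:
  commands:
    - [[0,0,0,1.6,0,0,0],[0,0,0,3.2,0,0,0],[0,0,0,4.8,0,0,0],[0,0,0,6.4,0,0,0],[0,0,0,8,0,0,0]]

```text
t: 11.6
tcp_pos: [0.5799, -0.1138, 0.1586]
tool_rot: [0.689, 0.163, -0.687, 0.164]
force: [0.4, 0.1, 0.2]
finger_gap: -0.003
```

```bash
python3 - <<'E'
from h import *
p,y=arc(.22,.027)
s=manip.sense(); print(s['t'],s['tcp_pos'],s['q'],s['force'])
print(p,y,cmd((*p,.14),y),cmd((*p,.046),y))
E
```

```text
11.6 [ 0.58  -0.114  0.159] [-0.383  0.572  1.59   0.     0.977  0.721] [0.359 0.107 0.188]
[ 0.627 -0.144] -1.6198621771937625 [ 0.746  1.914 -1.147  5.908 -0.019 -0.009] [ 4.506  1.91  -1.142  5.908 -0.019 -0.009]
```

Request:
carry_out:
  commands:
    - [[0,1,-0.6,1.5,0,0,0],[0,1.9,-1.15,3,0,0,0],[0.8,1.9,-1.15,4.5,0,0,0],[2,1.9,-1.15,5.9,0,0,0],[3,1.9,-1.15,5.9,0,0,0]]

```text
t: 12.1
tcp_pos: [0.6271, -0.1432, 0.0825]
tool_rot: [0.708, -0.016, -0.706, -0.016]
force: [-1.0, 0.8, -0.7]
finger_gap: -0.001
```

```bash
python3 - <<'E'
from h import *
p,y=arc(.22,.027)
s=manip.sense(); print(s['t'],s['tcp_pos'],s['q'],s['force'])
look('11')
print(cmd((*p,.045),y))
E
```

```text
12.1 [ 0.627 -0.143  0.082] [-0.398  0.735  1.498  0.     0.906  1.217] [-1.015  0.795 -0.657]
[ 1.391  0.068 -0.133  0.069  0.074  0.029]
```

View pics/side11c.png

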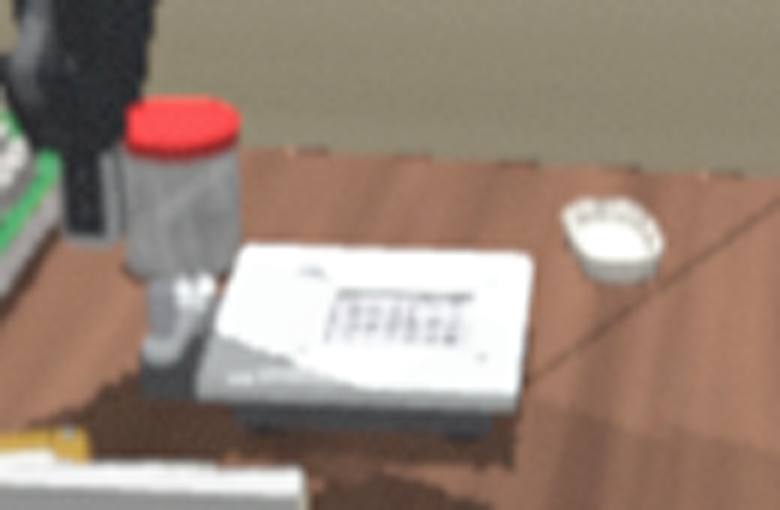

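View pics/top11c.png

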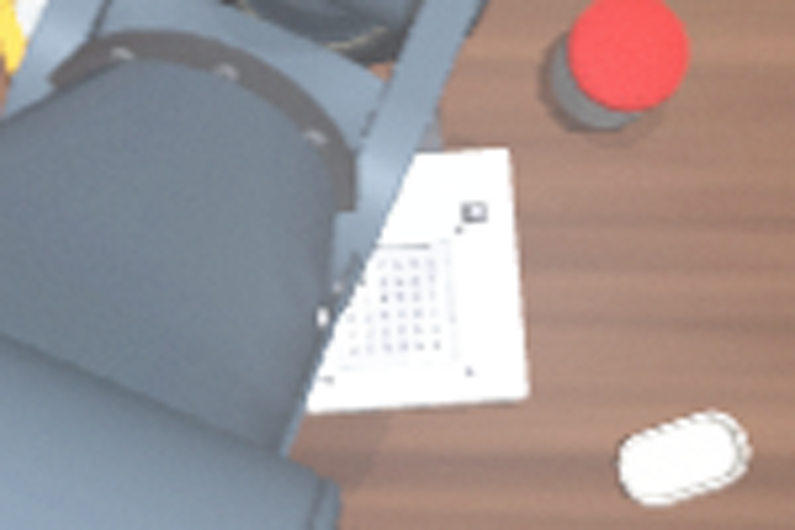

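Request:
carry_out:
  commands:
    - [[0.5,0,0,0,0,0,0],[1.0,0,0,0,0,0,0],[1.35,0,0,0,0,0,0],[1.35,0,0.15,0,0,0,0],[1.35,0,0.3,0,0,0,0]]

```text
t: 12.7
tcp_pos: [0.619, -0.1413, 0.0502]
tool_rot: [0.707, -0.015, -0.707, -0.015]
force: [-0.0, -0.5, -0.1]
finger_gap: -0.003
```

```bash
python3 - <<'E'
from h import *
s=manip.sense(); print(s['t'],s['tcp_pos'],s['q'],s['force'])
look('12')
for a in (.22,.35,.5,.65,.8):
  p,y=arc(a); print(a,cmd((*p,.046),y))
E
```

```text
12.7 [ 0.619 -0.141  0.05 ] [-0.4    0.775  1.532 -0.     0.835  1.214] [-0.035 -0.455 -0.128]
0.22 [ 0.183  0.08   0.06   0.068 -0.    -0.001]
0.35 [ 0.183  0.004  0.283 -1.422  0.    -0.001]
0.5 [ 0.183 -0.046  0.55  -3.141  0.    -0.001]
0.65 [ 0.183 -0.055  0.822 -4.86   0.    -0.001]
0.8 [ 0.183 -0.024  1.092 -6.579  0.    -0.001]
```

View pics/side12c.png

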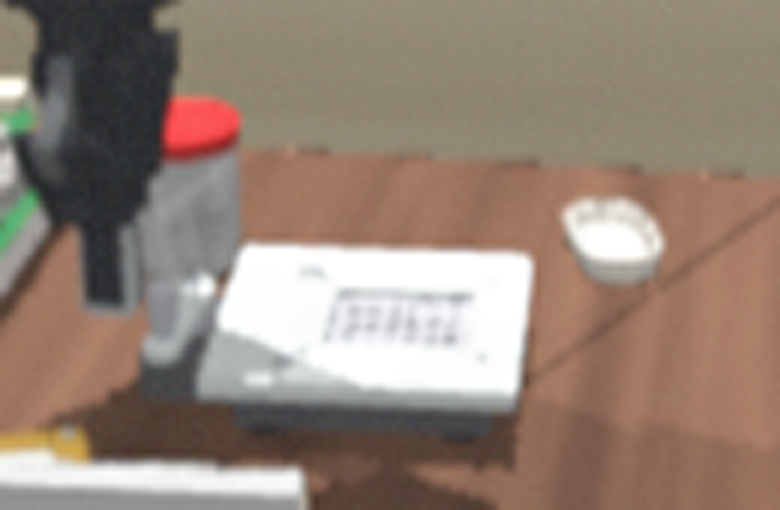

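Request:
carry_out:
  commands:
    - [[0.12,0,0.15,-0.8,0,0,0],[0.12,0,0.3,-1.6,0,0,0],[0.12,0,0.45,-2.5,0,0,0],[0.12,-0.04,0.62,-3.6,0,0,0],[0.12,-0.05,0.8,-4.8,0,0,0]]

```text
t: 13.3
tcp_pos: [0.6002, -0.1394, 0.048]
tool_rot: [0.695, 0.133, -0.693, 0.134]
force: [0.2, 0.6, -0.2]
finger_gap: -0.002
```

```bash
python3 - <<'E'
from h import *
s=manip.sense(); print(s['t'],s['tcp_pos'],s['q'],s['force'])
look('13')
for a in (.65,.8,.95,1.1,1.25):
  p,y=arc(a); print(a,cmd((*p,.047),y))
E
```

```text
13.3 [ 0.6   -0.139  0.048] [-0.409  0.76   1.586  0.     0.793  0.781] [ 0.226  0.58  -0.243]
0.65 [ 0.033 -0.028  0.037 -0.062 -0.009 -0.01 ]
0.8 [ 0.033 -0.109  0.297 -1.781 -0.009 -0.01 ]
0.95 [ 0.033 -0.151  0.565 -3.5   -0.008 -0.011]
1.1 [ 0.032 -0.152  0.837 -5.219 -0.007 -0.012]
1.25 [ 0.032 -0.112  1.105 -6.937 -0.006 -0.012]
```

View pics/side13c.png

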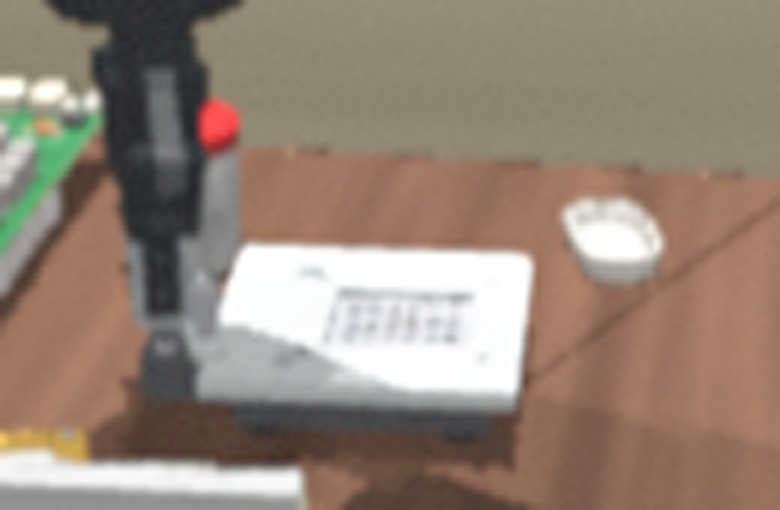

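Catch turns with the finger: the stud shows at (203,300), directly ahead of the finger. Continue.

Request:
carry_out:
  commands:
    - [[0.05,-0.06,0.15,-0.9,0,0,0],[0.05,-0.11,0.3,-1.8,0,0,0],[0.05,-0.13,0.45,-2.7,0,0,0],[0.05,-0.15,0.63,-3.9,0,0,0],[0.05,-0.15,0.84,-5.2,0,0,0]]

```text
t: 13.9
tcp_pos: [0.5793, -0.1436, 0.0465]
tool_rot: [0.648, 0.285, -0.646, 0.286]
force: [1.5, 0.0, -0.6]
finger_gap: 0.0
```

```bash
python3 - <<'E'
from h import *
s=manip.sense(); print(s['t'],s['tcp_pos'],s['q'],s['force'])
look('14')
for a in (1.1,1.25,1.4,1.55,1.7,1.8,1.92):
  p,y=arc(a); print(a,cmd((*p,.047),y))
E
```

```text
13.9 [ 0.579 -0.144  0.047] [-0.43   0.746  1.637  0.     0.756  0.309] [ 1.505  0.031 -0.561]
1.1 [-0.027 -0.005 -0.012 -0.047 -0.002 -0.007]
1.25 [-0.027 -0.087  0.247 -1.765 -0.001 -0.008]
1.4 [-0.027 -0.129  0.515 -3.484 -0.001 -0.008]
1.55 [-0.027 -0.13   0.787 -5.203 -0.    -0.008]
1.7 [-0.027 -0.091  1.055 -6.922  0.    -0.008]
1.8 [-0.027 -0.043  1.23  -8.068  0.001 -0.008]
1.92 [-0.027  0.038  1.432 -9.443  0.001 -0.008]
```

View pics/side14c.png

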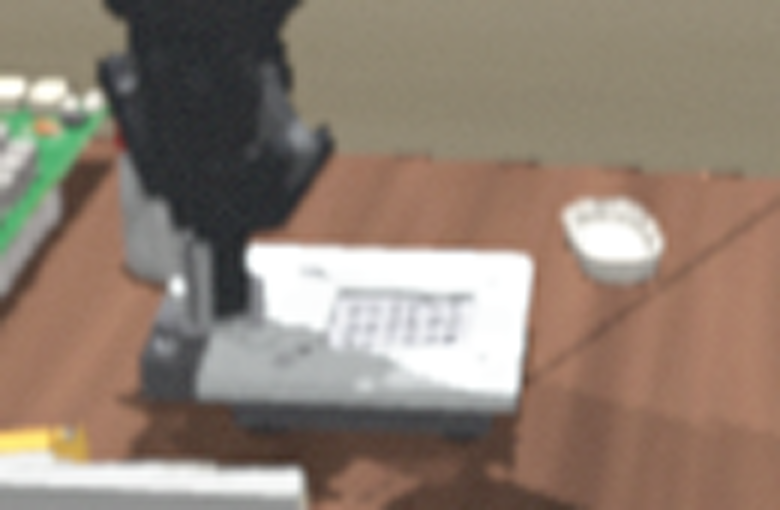

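Request:
carry_out:
  commands:
    - [[0,-0.05,0.15,-1,0,0,0],[0,-0.1,0.3,-2.1,0,0,0],[0,-0.13,0.5,-3.4,0,0,0],[0,-0.13,0.7,-4.6,0,0,0],[0,-0.11,0.92,-6,0,0,0]]

```text
t: 14.5
tcp_pos: [0.5613, -0.1584, 0.0462]
tool_rot: [0.552, 0.443, -0.551, 0.443]
force: [0.5, 1.2, 0.2]
finger_gap: -0.001
```

```bash
python3 - <<'E'
from h import *
s=manip.sense(); print(s['t'],s['tcp_pos'],s['q'],s['force'])
look('15')
for a in (1.65,1.75,1.85,1.92):
  p,y=arc(a); print(a,cmd((*p,.047),y))
print(cmd((*arc(1.92,.013)[0],.047),y))
E
```

```text
14.5 [ 0.561 -0.158  0.046] [-0.467  0.736  1.672  0.001  0.733 -0.25 ] [0.525 1.189 0.177]
1.65 [-0.035 -0.03   0.036 -0.368  0.002 -0.006]
1.75 [-0.035 -0.084  0.209 -1.514  0.002 -0.006]
1.85 [-0.035 -0.121  0.386 -2.66   0.003 -0.006]
1.92 [-0.035 -0.135  0.512 -3.462  0.003 -0.006]
[-0.035 -0.088  0.665 -3.462  0.003 -0.006]
```

View pics/side15c.png

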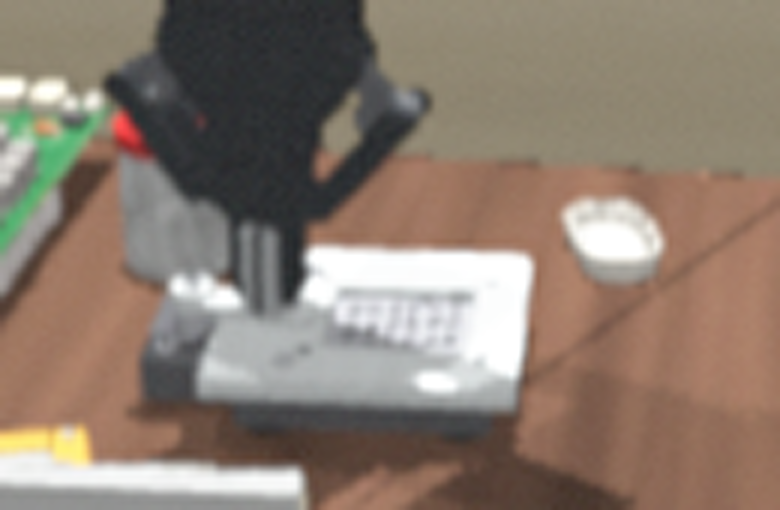

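Request:
carry_out:
  commands:
    - [[0,-0.06,0.13,-0.9,0,0,0],[0,-0.11,0.26,-1.8,0,0,0],[0,-0.13,0.4,-2.7,0,0,0],[0,-0.13,0.52,-3.4,0,0,0],[0,-0.12,0.58,-3.4,0,0,0]]

```text
t: 15.1
tcp_pos: [0.5547, -0.1715, 0.0459]
tool_rot: [0.481, 0.518, -0.481, 0.518]
force: [0.5, 5.0, 0.2]
finger_gap: 0.002
```

```bash
python3 - <<'E'
from h import *
s=manip.sense(); print(s['t'],s['tcp_pos'],s['q'],s['force'])
for b in (.017,.013,.009): print(cmd((*arc(1.92,b)[0],.047),arc(1.92)[1]))
E
```

```text
15.1 [ 0.555 -0.172  0.046] [-0.493  0.734  1.677  0.001  0.73  -0.567] [0.486 4.99  0.177]
[-0.044  0.007 -0.035 -0.072 -0.011  0.003]
[-0.044  0.008  0.125 -0.072 -0.011  0.003]
[-0.044  0.009  0.285 -0.072 -0.011  0.003]
```

Request:
carry_out:
  commands:
    - [[0,0,0.04,0,0,0,0],[0,0,0.08,0,0,0,0],[0,0,0.12,0,0,0,0],[0,0,0.12,0,0,0,0],[0,0,0.12,0,0,0,0]]

```text
t: 15.6
tcp_pos: [0.5547, -0.1718, 0.0459]
tool_rot: [0.482, 0.52, -0.48, 0.517]
force: [2.1, 8.9, 2.8]
finger_gap: -0.001
```

Request:
carry_out:
  commands:
    - [[0,0,-0.2,0,0,0,0],[0,0,-0.5,0,0,0,0],[-1,0,-0.8,0,0,0,0],[-2.8,0,-1,0,0,0,0],[-4.6,-0.5,-1.2,0,0,0,0]]

```text
t: 16.1
tcp_pos: [0.5409, -0.1461, 0.1615]
tool_rot: [0.48, 0.519, -0.48, 0.519]
force: [0.4, -0.3, 1.7]
finger_gap: 0.0
```

Request:
carry_out:
  commands:
    - [[-0.5,-0.9,-1.5,0,0,0,0],[-0.5,-1.8,-3.1,0,0,0,0],[-0.5,-2.7,-4.7,0,0,0,0],[-0.5,-3.6,-6.3,0,0,0,0],[-0.5,-3.6,-7.5,0,0,0,0]]

```text
t: 16.6
tcp_pos: [0.4308, 0.0358, 0.1731]
tool_rot: [0.479, 0.52, -0.481, 0.518]
force: [0.4, 0.8, 0.3]
finger_gap: 0.002
```

```bash
python3 - <<'E'
from h import *
s=manip.sense(); print(s['t'],s['tcp_pos'],s['q'],s['force'])
look('16')
for n in('top','side'):
  S=np.load('pics/%s16.png.npz'%n)
  o=(225,140,5.3) if n=='top' else (205,130,6)
  Q=[(*jw(.072+.042*np.cos(a),.042*np.sin(a)),.0615) for a in (np.radians(180),np.radians(170),np.radians(190))]
  print(n,((proj(S,Q)-o[:2]+.5)*o[2]-.5).round(0).tolist())
E
```

```text
16.6 [0.431 0.036 0.173] [-0.176  0.372  1.958 -0.001  0.817 -0.253] [0.397 0.795 0.297]
top [[395.0, 213.0], [380.0, 213.0], [411.0, 211.0]]
side [[297.0, 244.0], [293.0, 252.0], [298.0, 237.0]]
```

View pics/side16c.png

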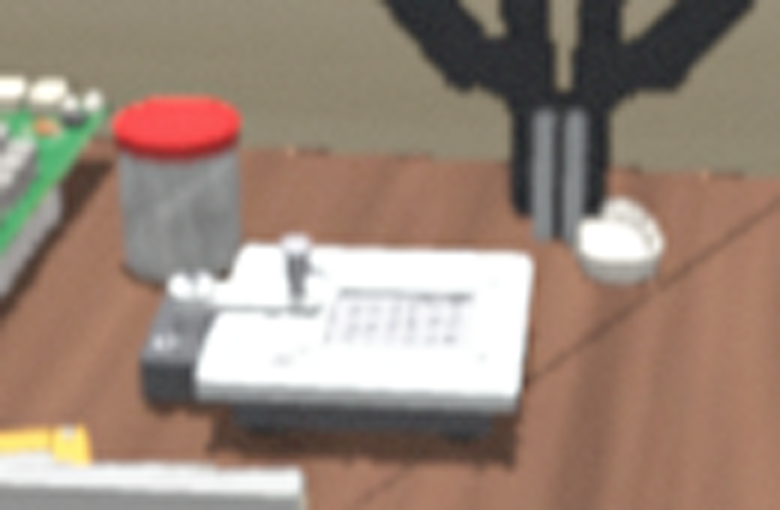

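View pics/top16c.png

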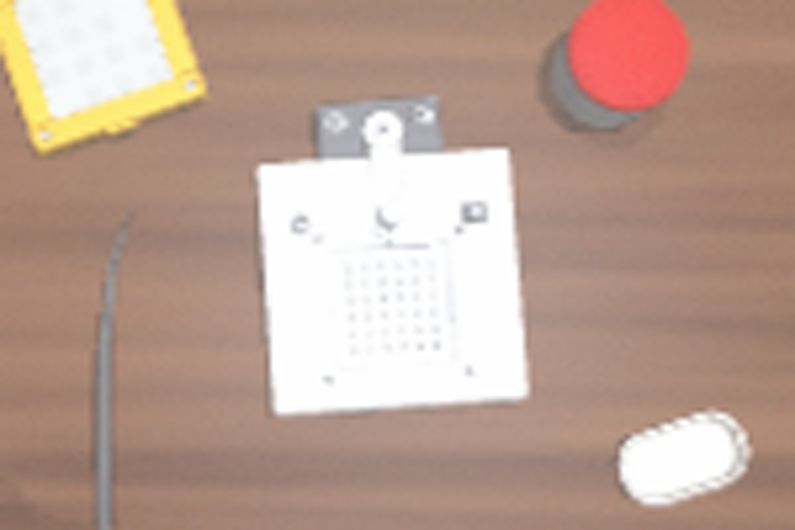

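```bash
python3 - <<'E'
from h import *
a=cv2.imread('pics/top0.png').astype(int);b=cv2.imread('pics/top16.png').astype(int)
print([np.abs(a[y0:y1,x0:x1]-b[y0:y1,x0:x1]).mean().round(2) for y0,y1,x0,x1 in((125,170,220,266),(135,168,325,358),(175,240,238,253),(212,240,338,370))])
print(manip.sign_off())
E
```

```text
[np.float64(2.4), np.float64(2.29), np.float64(4.05), np.float64(1.24)]
the job is handed in; nothing more can be done
None
```

The plate is seated flat over both pins, and the turn-catch is round at its stop with its arm over the plate. I handed the job in at about 17 s of robot time.

- **Seating the plate:** I pushed its right edge with two spread fingertips, which squared it to the jig and centred it in y. I then pushed its front edge about 17 mm until it dropped onto the pins. In both cameras, a pin shows in each hole, and the plate's corners lie within about 1.5 px of where a seated plate should appear.
- **Turning the catch:** I pushed the stud round with shut fingers until it stopped. The force rose from about 1 N to 9 N with no further movement. Afterwards the stud was within about 1 px of its stop position in both views.
- **Bystanders:** In the before-and-after top pictures, the chip box, paste tin, tweezers and dish are in the same places. The area round the tweezers differed slightly more than the others, because the arm's shadow falls nearby. I did not compare the brush; the arm did not go near it at working height.
- **Disagreement:** The catch started about 0.22 rad round from its 0 position, so I pushed from where it was measured.

At hand-in the robot was clear of everything.

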